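# Set out the gauges on the inspection plate

### The job

Set out the round white inspection plate for its check, taking left and right as seen by someone who stands at the black index tab on the plate's rim and looks over it at the length gauge in the middle. Put the steel ring flat on the plate to the left of the length gauge and the V-block on its right with its groove up and parallel to the gauge's slot, each level with the middle of the gauge and midway between the gauge's side and the plate's rim; then stand the plug, foot down, in the ring's bore, lay the long pin centrally along the V-block's groove, and lay the short pin, the only one that fits, down in the slot of the length gauge. Leave the lens cap and the brass nut where they are, and let go of everything.

Things in the scene. Friction and masses are not known exactly. Their poses are not given: they have to be found in the camera images.
- plate: Fixed round white plate, 300 mm diameter, 12 mm thick, on the table; any yaw. Origin: centre of its underside. A black index tab (10 mm high) stands on top near the rim at x = -143 to -111 mm. +x runs from the tab to the centre, so +y is left as seen from the tab, -y right. The places midway between gauge and rim are at x = 0, y = +85.5 mm (left) and -85.5 mm (right).
- gauge: Fixed length gauge (dark jaws and ribs, bright slot floor) on the plate's middle. Origin: centre of its underside; x along its slot (parallel to the plate's x). Outside 86 (x) by 42 mm (y). Slot 66 mm long, 32 mm wide, its floor 4 mm above the origin; an end jaw (10 mm thick, top 18 mm above the origin) at each end, a low rib (5 mm thick, top 8 mm above the origin) along each side.
- ring_c (a point): Loose plain steel ring, lying flat: outside diameter 62 mm, bore 42 mm through, 18 mm high, about 220 g. Point at its centre, half-way up (9 mm above its underside), z along its axis.
- vblock_c (a point): Loose dark steel V-block, 60 mm long (x, along the groove), 44 wide (y), 26 high (z), about 0.45 kg, groove up. Point at its centre, 13 mm above its underside. The groove has 45 degree sides, is 18 mm wide at the top and 9 mm deep; a 20 mm pin lying in it has its axis 18 mm above this point (5 mm above the block's top).
- plug_c (a point): Loose steel plug standing upright on its foot, 50 mm high, about 180 g: the lower 24 mm is a foot of 24 mm diameter, above it is a dark cylindrical head of 36 mm diameter, 26 mm high. Point on its axis half-way up, 25 mm above its underside (1 mm above the underside of the head). z along its axis.
- longpin_center (a point): The longer of two loose plain round steel pins, lying: 80 mm long, 20 mm diameter, 190 g. Point at its middle; x along the pin (the other axes may be rolled about x).
- shortpin_center (a point): The shorter of two loose plain round steel pins, lying: 50 mm long, 20 mm diameter, 120 g. Point at its middle; x along the pin (the other axes may be rolled about x).
- cap_c (a point): Loose black lens cap, a disc 28 mm in diameter and 11 mm high, lying among the parts; not to be disturbed. Point at its centre.
- nut_c (a point): Loose brass hexagon nut, about 25 mm across, 12 mm high, among the parts; not to be disturbed. Point at its centre. At the start the five parts, this nut and the cap lie on a fixed grey mat, 260 mm square and 4 mm thick, on the other side of the table from the plate.
Things that resemble listed ones, but are neither listed nor needed, are in the scene too. What is shaped like the part that bears plug_c but blue or green is not meant.

How it is judged:
By the outcome, as a careful person would: the job done as asked, in the order asked, and still so for the second after the job is handed in, with the robot touching nothing.
It also fails if it takes over 122 s, if anything falls off the work surface, if the arm or the gripper's body presses on something with over 40 N, if the wrist force passes 120 N, or if a joint passes its speed limit or range.

### The arm

A 7-joint arm with a two-finger parallel gripper is mounted at the origin on the work surface. World frame = base frame: x ahead of the robot, y to its left, z up, the work surface at z = 0. Lengths are in m, angles in rad, forces in N, time in s.
With the tool pointing down it reaches from about 0.425 to 0.875 m from the base axis. Payload 8.4 kg.
Tool frame: the origin (TCP) lies at the very end of the fingers, on their centre line; the grasp point (between the pads) lies 19 mm behind it; z points along the fingers, y is the line along which they close (so a half turn about z gives the same grasp; the last joint's range is limited). The gripper opens to 85 mm and grips with 20 to 120 N. Pads are 22 mm wide; open, the fingers measure 114 mm over their backs; the gripper's body (76 mm by 85 mm) begins 54 mm behind the grasp point. The pads swing forward as they close: fully open they stand 13 mm farther back than shut.
Start: joints at [-1.333, 0.333, 0.04, 1.465, -0.013, 1.343, -0.059], TCP at [0.215, 0.613, 0.231] pointing down, gripper open.
Joint ranges: [-2.58, 2.58], [-0.38, 2.09], [-1.3, 1.39], [0.25, 2.4], [-1.5, 4.64], [0.08, 2.09], [-2.65, 2.65]. Speed limits (rad/s): [2.22, 2.22, 2.79, 2.79, 3.14, 3.14, 3.14].

### API

Orientations are given as a unit quaternion [x, y, z, w].
In Python, from cell import ctrl, eyes, ticket gives the robot as it stands.
- The arm moves only by the tool carry_out, never from a script. Its argument "commands" is a list that holds one entry, the list of rows, each a list of 6 numbers: the shift along the tool's x, y, z in mm, then the turn, a rotation vector about the tool's x, y, z in degrees. A call has exactly 8 rows; each row is the pose to reach, as a shift and turn from the pose commanded when the call began, along the tool's axes at that moment; what a row does not reach only later rows make up. A row lasts 1/12 s, in which the tool goes at most 41.7 mm and 7.16 degrees, less where a joint would pass 70% of its speed; a pose out of reach is approached as far as the arm can. A call with a gripper value outside its range is refused whole. "gripper" is the finger opening in mm, from 0 to 85.4, set as the call begins (left out, the last holds). The fingers move at their own pace and stop on an object; the grip force is fixed at half the most. Time passes only in rows, so rows that repeat a pose let the fingers close, or fill a call up. It gives the time, the measured TCP pose, the force, the opening and the grip force at its end, in the units of the state.
- ctrl.get_state(): the state, without advancing time (a new reading comes with each control period).
- eyes.snapshot(name): name is "scene" or "side" or "wrist"; returns the picture (480x640x3 uint8, blue, green, red); there is no depth.
- eyes.camera_params(name): a dict with "fovy" (degrees; the focal length in pixels is half the picture's height over the tangent of half this angle, whatever the lens; pixels are square), "cx", "cy" (the principal point, pixels), "dist_coeffs" ([k1, k2, p1, p2, k3] as OpenCV has them; the pictures are not rectified), "R" (3x3) and "t" (3): a world point X has camera coordinates R X + t. Camera axes: x right, y down, z forward; pixel columns grow to the right and rows downward; lengths in m; the calibration is good to about 2 mm. A picture is of the moment at which its call begins: read the wrist's pose just before it. camera_params takes no time and is no camera call; for the wrist camera it gives the pose at the moment of the call.
- ticket.finish_job(): hands the job in; it is judged then, once.
The state is a dict: "time_s": time; "qpos": joint angles; "joint_velocities": joint speeds; "joint_torque": joint torques, N m; "tcp_pos": TCP position; "orientation": TCP orientation; "wrist_force": force on the tool from outside, world axes, zero at the start; "ft_torque": the same for the moment, N m; "finger_gap": opening from 0.0 (shut) to 1.0 (fully open); "grip_force": force on a finger pad.
Only numpy, scipy, OpenCV 4.12 (cv2) and the standard library are available. Lean on these libraries where they do the work, as an engineer would, in place of code of your own. Each camera call takes 0.05 s, during which the arm holds its last target. There are 200 camera calls.

## Working session

There is one attempt and no reset: what is moved stays moved. The work goes in short steps, Python scripts to look and compute and a tool call to move; the robot and the scene stay as the last step left them, time stands still between calls to the robot, and variables do not carry over. Pictures are saved under pics/ and viewed, at most 14 in all, crops included, and the job is handed in when it is done.

Besides the shell and the picture viewer there is one more tool, called after "Request:" in YAML: its name, and indented under it one key for each argument. carry_out: Moves the arm, as the interface text tells. Its arguments: {"type":"object","properties":{"commands":{"type":"array","items":{"type":"array","items":{"type":"array","items":{"type":"number"}}}},"gripper":{"type":"number"}},"required":["commands"]}

```bash
mkdir -p pics; ls; python3 - <<'E'
from cell import ctrl, eyes
import cv2
s=ctrl.get_state(); print(s)
for n in("scene","side","wrist"):
    p=eyes.camera_params(n); print(n,p)
    cv2.imwrite(f"pics/{n}0.png",eyes.snapshot(n))
E
```

```text
pics
{'time_s': 0.0, 'qpos': array([-1.33317636,  0.33391686,  0.03986465,  1.46628649, -0.0133924 ,
        1.34330088, -0.05848236]), 'joint_velocities': array([ 0.00058776,  0.00130648,  0.00111223,  0.00081076,  0.00117818,
        0.00079376, -0.0004463 ]), 'joint_torque': array([ 5.95768379e-04, -6.58562994e+01,  1.36583783e+00, -4.05544639e+01,
        1.68538961e-02,  1.29070212e-02,  2.79283178e-06]), 'tcp_pos': array([0.21468829, 0.61302996, 0.23040985]), 'orientation': array([ 1.67609768e-01,  9.85853077e-01, -8.18958672e-04, -8.02929287e-05]), 'wrist_force': array([ 0.32372817, -0.86209572, -0.26477804]), 'ft_torque': array([0.00695498, 0.0267888 , 0.02685071]), 'grip_force': 0.0, 'finger_gap': 1.0000448730484892}
scene {'fovy': 45.281593269074335, 'cx': 317.15998256625767, 'cy': 248.61292087611795, 'dist_coeffs': array([-0.13044401,  0.        ,  0.        ,  0.        ,  0.        ]), 'R': array([[-0.19536585,  0.98072324,  0.00375797],
       [ 0.68211281,  0.1386321 , -0.71798555],
       [-0.70466609, -0.13770649, -0.69604786]]), 't': array([ 0.05024862, -0.31671328,  1.4165411 ])}
side {'fovy': 46.060591990588755, 'cx': 313.7010405479522, 'cy': 239.91006989692957, 'dist_coeffs': array([-0.02272537,  0.        ,  0.        ,  0.        ,  0.        ]), 'R': array([[ 0.93110624, -0.36456767,  0.01147124],
       [-0.17618665, -0.47707325, -0.86102229],
       [ 0.31937351,  0.79968214, -0.50843783]]), 't': array([-0.45730643,  0.15816506,  0.73217855])}
wrist {'fovy': 66.85873552025014, 'cx': 318.9948913075833, 'cy': 233.5868264310354, 'dist_coeffs': array([9.90268203e-05, 0.00000000e+00, 0.00000000e+00, 0.00000000e+00,
       0.00000000e+00]), 'R': array([[ 0.33035524,  0.94385563, -0.00140194],
       [ 0.90782539, -0.31733726,  0.27413523],
       [ 0.25829919, -0.09183473, -0.96169013]]), 't': array([-0.64767763, -0.03532487,  0.37945176])}
```

View pics/scene0.png

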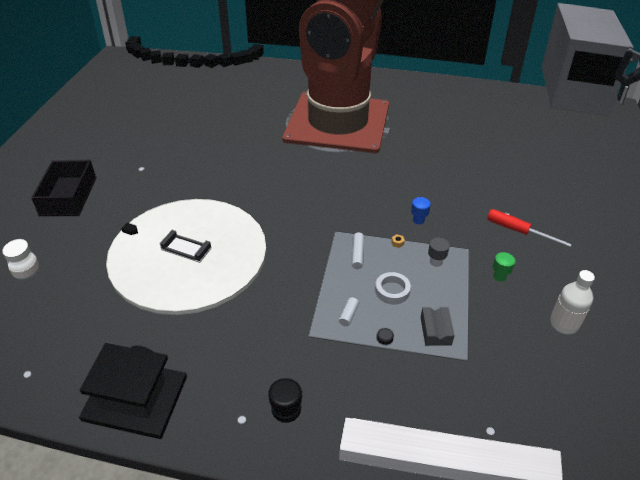

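View pics/side0.png

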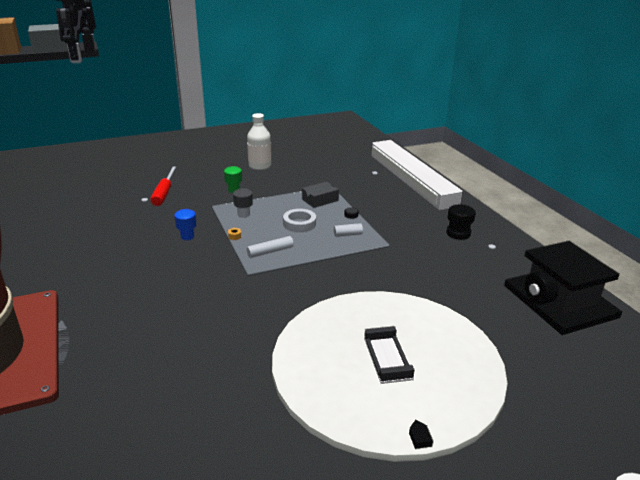

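The scene picture shows the mat (395,290) with the ring (393,287), V-block (437,325), plug with grey foot and dark head (438,248), long pin (358,250), short pin (348,311), cap (386,336) and nut (398,240). The plate is at (187,252), its tab at (130,229). There are blue and green plug lookalikes at (420,208) and (504,265) off the mat, plus a black knob at (285,398). The plug meant is the dark-headed one on the mat.

```bash
cat > h.py <<'E'
import numpy as np, cv2
from scipy.spatial.transform import Rotation as Ro
from cell import ctrl, eyes
def K(p):
    f=240/np.tan(np.radians(p["fovy"]/2)); return np.array([[f,0,p["cx"]],[0,f,p["cy"]],[0,0,1]])
def toplane(p,uv,z):
    """pixels -> world points on the plane at height z"""
    n=cv2.undistortPoints(np.array(uv,float).reshape(-1,1,2),K(p),np.array(p["dist_coeffs"]))[:,0]
    R,t=np.array(p["R"]),np.array(p["t"]); C=-R.T@t
    d=np.c_[n,np.ones(len(n))]@R
    return C+d*((z-C[2])/d[:,2])[:,None]
def proj(p,X):
    return cv2.projectPoints(np.array(X,float).reshape(-1,1,3),cv2.Rodrigues(np.array(p["R"]))[0],np.array(p["t"]),K(p),np.array(p["dist_coeffs"]))[0][:,0]
def pose():
    s=ctrl.get_state(); return np.array(s["tcp_pos"]),Ro.from_quat(s["orientation"])
def down(a):
    """tool pointing down, tool y axis (closing line) at angle a (deg) in world xy"""
    y=np.array([np.cos(np.radians(a)),np.sin(np.radians(a)),0]);z=np.array([0,0,-1.])
    return Ro.from_matrix(np.c_[np.cross(y,z),y,z])
def yang(r): y=r.as_matrix()[:,1]; return np.degrees(np.arctan2(y[1],y[0]))
def rel(pos,ang,base=None):
    p,r=pose() if base is None else base
    return np.round(np.r_[r.inv().apply(np.array(pos)-p)*1000,(r.inv()*down(ang)).as_rotvec(degrees=True)],1)
def snap(n,f=None):
    p=eyes.camera_params(n); im=eyes.snapshot(n)
    if f: cv2.imwrite("pics/"+f,im)
    return p,im
E
python3 - <<'E'
from h import *
sc=eyes.camera_params("scene");si=eyes.camera_params("side")
for n,a,b,z in [("ring",(393,287),(300,220),.015),("vb",(437,325),(321,195),.02),("plug",(439,245),(243,196),.05),("long",(358,249),(271,246),.014),("short",(348,311),(348,230),.014),("cap",(386,335),(351,212),.01),("nut",(398,240),(235,234),.01),("gauge",(186,246),(389,354),.02),("tab",(130,229),(421,434),.022)]:
    print(n,toplane(sc,[a],z)[0].round(4),toplane(si,[b],z)[0].round(4))
p,r=pose();print(yang(r))
w=eyes.camera_params("wrist");R=np.array(w["R"]);C=-R.T@np.array(w["t"])
print("cam in tool",r.inv().apply(C-p), r.inv().apply(R[2]), r.inv().apply(R[0]))
E
```

```text
ring [0.5394 0.1909 0.015 ] [0.5357 0.1837 0.015 ]
vb [0.6134 0.2707 0.02  ] [0.6076 0.2582 0.02  ]
plug [0.4542 0.2618 0.05  ] [0.4464 0.2472 0.05  ]
long [0.4563 0.117  0.014 ] [0.4579 0.1154 0.014 ]
short [0.6074 0.1224 0.014 ] [0.6043 0.1204 0.014 ]
cap [0.642  0.1907 0.01  ] [0.6418 0.1887 0.01  ]
nut [0.4126 0.1879 0.01  ] [0.4122 0.1833 0.01  ]
gauge [ 0.5183 -0.1972  0.02  ] [ 0.5156 -0.2024  0.02  ]
tab [ 0.4971 -0.3208  0.022 ] [ 0.4868 -0.3306  0.022 ]
70.70387603633226
cam in tool [ 0.07013769 -0.00159996 -0.14318686] [-2.74019782e-01  9.51101581e-05  9.61724051e-01] [ 9.83994090e-05  9.99999993e-01 -7.08589670e-05]
```

```bash
python3 - <<'E'
from h import *
print(rel((.50,.20,.25),20))
E
```

```text
[-4.058e+02 -2.957e+02 -1.900e+01 -1.000e-01  0.000e+00  5.070e+01]
```

Request:
carry_out:
  commands:
    - [[-32,-24,-2,0,0,6],[-64,-47,-4,0,0,12],[-96,-70,-6,0,0,18],[-128,-94,-8,0,0,24],[-160,-117,-10,0,0,30],[-192,-140,-12,0,0,36],[-224,-164,-14,0,0,43],[-256,-187,-16,0,0,50]]
  gripper: 85

```text
time_s: 0.82
tcp_pos: [0.3952, 0.3504, 0.2474]
orientation: [0.571, 0.821, -0.0, -0.0]
wrist_force: [1.6, 0.1, -0.2]
finger_gap: 0.995
grip_force: 0.0
```

```bash
python3 - <<'E'
from h import *
print(pose()[0],yang(pose()[1]),rel((.50,.20,.25),20))
E
```

```text
[0.39524587 0.35037171 0.24736093] 20.361888175232366 [-177.4   45.9   -2.7   -0.    -0.     0.4]
```

Request:
carry_out:
  commands:
    - [[-35,9,0,0,0,0],[-70,18,0,0,0,0],[-105,27,0,0,0,0],[-140,36,0,0,0,0],[-178,46,-3,0,0,0],[-178,46,-3,0,0,0],[-178,46,-3,0,0,0],[-178,46,-3,0,0,0]]

```text
time_s: 1.48
tcp_pos: [0.5003, 0.2024, 0.2501]
orientation: [0.569, 0.823, -0.0, -0.0]
wrist_force: [-0.4, 0.3, -0.6]
finger_gap: 0.999
grip_force: 0.0
```

```bash
python3 - <<'E'
from h import *
print(pose()[0],yang(pose()[1]))
snap("wrist","w1.png")
E
```

```text
[0.50027474 0.20236907 0.25008675] 20.683924625993928
```

View pics/w1.png

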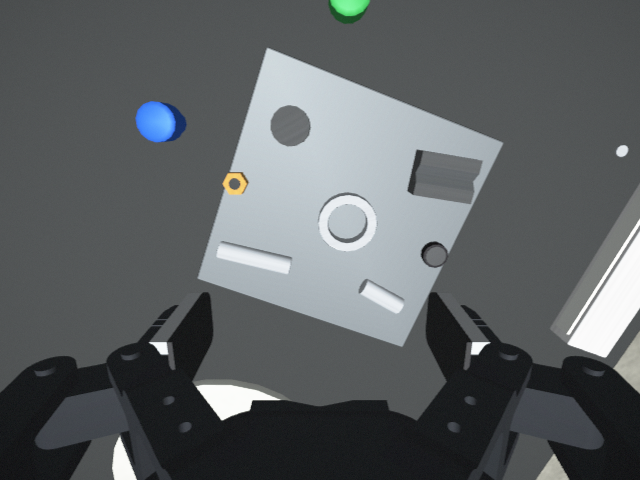

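Wrist view: plug (290,126), V-block (447,177), ring (347,222), long pin (254,257), short pin (382,296), cap (434,255), nut (235,184). Candidates for the plug are this one, the blue at (157,122) and the green at (350,5). The grey-dark one on the mat fits. I'll confirm it in an enlarged crop.

```bash
python3 - <<'E'
import cv2
im=cv2.imread("pics/w1.png")[90:320,200:500]
cv2.imwrite("pics/w1c.png",cv2.resize(im,None,fx=2.6,fy=2.6,interpolation=cv2.INTER_CUBIC))
E
```

```text
(no output)
```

View pics/w1c.png

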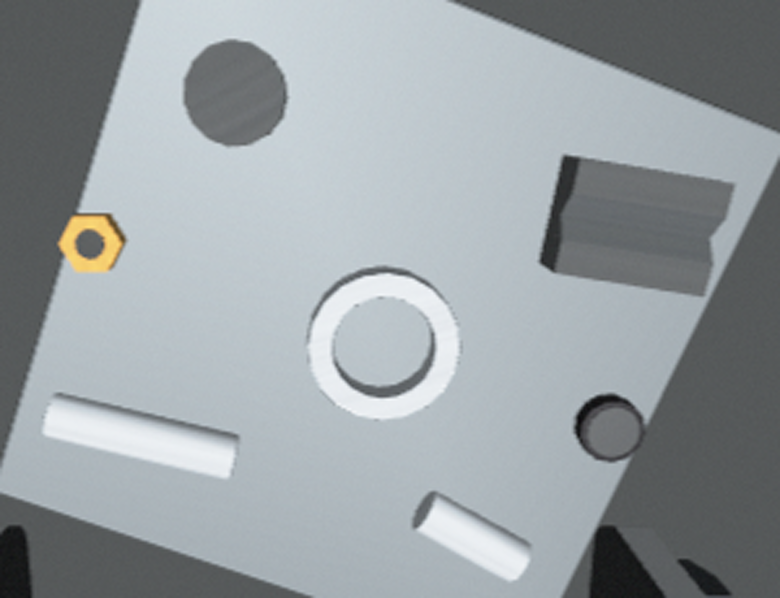

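The crop confirms the plug: a grey-dark round head at (290,126), standing on the mat. The nut is brass, the cap is the small dark disc at (434,255), and the longer pin is at (254,257) with the shorter at (382,296). Next I convert these to world positions.

```bash
python3 - <<'E'
from h import *
p=eyes.camera_params("wrist")
c=lambda L:(np.array(L,float)/2.6+[200-.3,90-.3])
f=lambda L,z:toplane(p,c(L),z)
print("ring",f([(384,346)],.022), "diam",np.linalg.norm(np.diff(f([(307,346),(461,346)],.022),axis=0)))
print("plug",f([(235.5,93)],.054))
v=f([(577,157),(735,183),(704,296),(554,272)],.030);print("vb",v.mean(0),np.linalg.norm(np.diff(v,axis=0),axis=1))
g=(v[1]+v[2]-v[0]-v[3]);print(" groove ang",np.degrees(np.arctan2(g[1],g[0])))
for n,L in(("long",[(57,394),(45,432),(239,434),(231,478)]),("short",[(437,492),(414,524),(531,546),(515,580)])):
    q=f(L,.014);d=q[2]+q[3]-q[0]-q[1];print(n,q.mean(0),np.linalg.norm(d)/2,np.degrees(np.arctan2(d[1],d[0])))
print("cap",f([(610,430)],.015),"nut",f([(91,242)],.016))
E
```

```text
ring [[0.53519999 0.18950929 0.022     ]] diam 0.062346496646236246
plug [[0.44856487 0.26126941 0.054     ]]
vb [0.60888406 0.26946044 0.03      ] [0.06112554 0.04386645 0.05991245]
 groove ang 11.746031110580471
long [0.45556582 0.1154725  0.014     ] 0.07967654406923032 6.735649200014223
short [0.60580938 0.1223726  0.014     ] 0.051273149325912606 -10.120426381269864
cap [[0.6394329  0.18802158 0.015     ]] nut [[0.41080683 0.18642028 0.016     ]]
```

Request:
carry_out:
  commands:
    - [[-12,14,30,0,0,0],[-24,28,65,0,0,0],[-24,28,100,0,0,0],[-24,28,135,0,0,0],[-24,28,170,0,0,0],[-24,28,200,0,0,0],[-24,28,210,0,0,0],[-24,28,210,0,0,0]]
  gripper: 85

```text
time_s: 2.2
tcp_pos: [0.5328, 0.1901, 0.0378]
orientation: [0.568, 0.823, -0.002, -0.001]
wrist_force: [0.1, -0.1, 0.3]
finger_gap: 0.995
grip_force: 0.0
```

```bash
python3 - <<'E'
from h import *
p,r=pose();print(p,yang(r),rel((.5352,.1895,.003),yang(r)))
E
```

```text
[0.53283126 0.19006249 0.03778837] 20.817357831499944 [-1.3  2.2 34.8 -0.3  0.   0. ]
```

Request:
carry_out:
  commands:
    - [[-1,2,10,0,0,0],[-1,2,20,0,0,0],[-1,2,27,0,0,0],[-1,2,32,0,0,0],[-1,2,34,0,0,0],[-1,2,34,0,0,0],[-1,2,34,0,0,0],[-1,2,34,0,0,0]]

```text
time_s: 2.87
tcp_pos: [0.5377, 0.1894, 0.0068]
orientation: [0.569, 0.823, 0.0, 0.0]
wrist_force: [-0.4, 0.5, -0.4]
finger_gap: 0.999
grip_force: 0.0
```

Request:
carry_out:
  commands:
    - [[0,0,0,0,0,0],[0,0,0,0,0,0],[0,0,0,0,0,0],[0,0,0,0,0,0],[0,0,0,0,0,0],[0,0,0,0,0,0],[0,0,0,0,0,0],[0,0,0,0,0,0]]
  gripper: 50

```text
time_s: 3.53
tcp_pos: [0.5379, 0.1895, 0.0071]
orientation: [0.569, 0.823, 0.0, 0.0]
wrist_force: [-0.7, 0.0, 5.6]
finger_gap: 0.688
grip_force: 64.6
```

Request:
carry_out:
  commands:
    - [[0,0,-25,0,0,0],[0,0,-60,0,0,0],[-17,-10,-95,0,0,-6],[-42,-24,-125,0,0,-12],[-66,-38,-155,0,0,-18],[-90,-52,-185,0,0,-24],[-115,-66,-215,0,0,-30],[-149,-86,-235,0,0,-36]]

```text
time_s: 4.2
tcp_pos: [0.5105, 0.0219, 0.2432]
orientation: [0.283, 0.959, 0.001, 0.001]
wrist_force: [2.0, 0.3, -2.0]
finger_gap: 0.688
grip_force: 66.1
```

```bash
python3 - <<'E'
from h import *
p,r=pose();print(p,yang(r),rel((.478,-.186,.25),70),ctrl.get_state()["grip_force"])
E
```

```text
[0.51047648 0.02186359 0.24315053] 57.10385944204532 [-8.560e+01 -1.922e+02 -7.300e+00  2.000e-01  1.000e-01 -1.290e+01] 66.0751459817402
```

Request:
carry_out:
  commands:
    - [[-16,-36,-2,0,0,-3],[-32,-72,-3,0,0,-6],[-48,-108,-4,0,0,-9],[-64,-144,-6,0,0,-12],[-80,-180,-7,0,0,-13],[-86,-192,-7,0,0,-13],[-86,-192,-7,0,0,-13],[-86,-192,-7,0,0,-13]]

```text
time_s: 4.87
tcp_pos: [0.476, -0.1867, 0.2471]
orientation: [0.177, 0.984, 0.0, -0.0]
wrist_force: [-0.2, 1.2, -1.0]
finger_gap: 0.688
grip_force: 66.1
```

```bash
python3 - <<'E'
from h import *
p,r=pose();print(p,yang(r))
q,im=snap("wrist","w2.png")
E
```

```text
[ 0.47603587 -0.18672317  0.24708337] 69.55797468804727
```

View pics/w2.png

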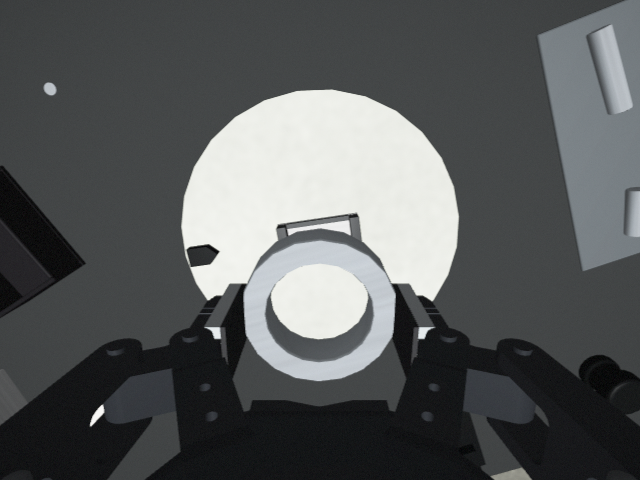

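```bash
cat >> h.py <<'E'
def plate(im,p,vmax=280,sel=None):
    m=(im.min(2)>150).astype(np.uint8)
    m[vmax:]=0
    c=max(cv2.findContours(m,cv2.RETR_EXTERNAL,cv2.CHAIN_APPROX_NONE)[0],key=len)[:,0].astype(float)
    c=c[(c[:,1]<vmax-2)]
    w=toplane(p,c,.012)[:,:2]
    from scipy.optimize import least_squares
    s=least_squares(lambda q:np.hypot(*(w-q[:2]).T)-.150,[w[:,0].mean(),w[:,1].mean()],loss="soft_l1",f_scale=.001)
    return s.x,np.median(abs(s.fun))
E
python3 - <<'E'
from h import *
p,im=eyes.camera_params("wrist"),cv2.imread("pics/w2.png")
c,res=plate(im,p);print(c,res)
tip=toplane(p,[(219,250)],.022)[0,:2];d=c-tip;print("tip r",np.linalg.norm(d),np.degrees(np.arctan2(d[1],d[0])))
t=toplane(p,[(203,256)],.022)[0,:2];d=c-t;print("tab r",np.linalg.norm(d),np.degrees(np.arctan2(d[1],d[0])))
g=toplane(p,[(277,225),(357,213.5)],.030)[:,:2];d=g[1]-g[0];print("gauge",g,np.linalg.norm(d),np.degrees(np.arctan2(d[1],d[0])))
cv2.imwrite("pics/w2c.png",cv2.resize(im[190:290,170:370],None,fx=4,fy=4,interpolation=cv2.INTER_CUBIC))
E
```

```text
[ 0.51595702 -0.20016891] 0.0019353870462587158
tip r 0.10856816931010083 75.34199002002877
tab r 0.1268982427664031 77.59956918119013
gauge [[ 0.48281938 -0.23521768]
 [ 0.49981575 -0.15460112]] 0.08238874272038417 78.09469891563705
```

View pics/w2c.png

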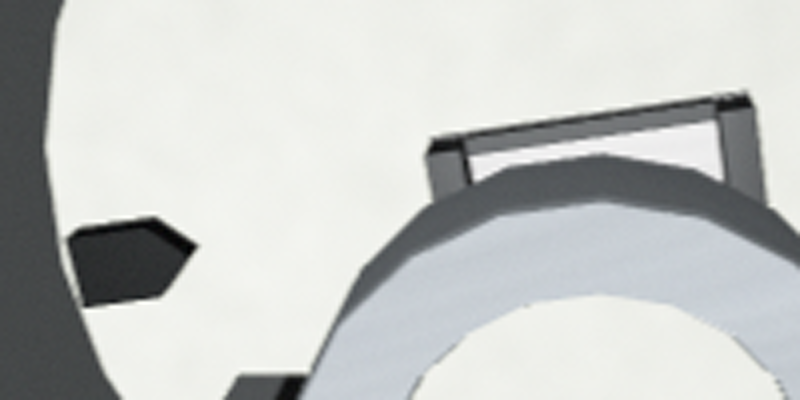

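```bash
python3 - <<'E'
from h import *
from scipy.optimize import least_squares
p,im=eyes.camera_params("wrist"),cv2.imread("pics/w2.png")
m=(im.min(2)>150).astype(np.uint8); m[285:]=0
c=max(cv2.findContours(m,cv2.RETR_EXTERNAL,cv2.CHAIN_APPROX_NONE)[0],key=len)[:,0].astype(float)
c=c[(c[:,1]<280)&((c[:,1]<150)|(c[:,0]<215)|(c[:,0]>435))]
w=toplane(p,c,.012)[:,:2]
s=least_squares(lambda q:np.hypot(*(w-q[:2]).T)-q[2],[.51,-.2,.15],loss="soft_l1",f_scale=.001);print(s.x,np.median(abs(s.fun)))
s0=eyes.camera_params("scene");im=eyes.snapshot("scene")
m=(im.min(2)>150).astype(np.uint8)
# project the fitted plate and gauge, draw for a check
th=np.radians(77.7);X=np.array([np.cos(th),np.sin(th)]);Y=np.array([-X[1],X[0]])
for cc,name in((s.x[:2],"w"),):
  print("right top edge, near ends px",proj(p,[np.r_[cc+a*X+b*Y,z] for a,b,z in((-.043,-.021,.030),(.043,-.021,.030),(-.111,0,.022),(-.143,0,.022),(0,.150,.012),(0,-.150,.012))]).round(1).tolist())
E
```

```text
[ 0.51394944 -0.19985133  0.14824308] 0.00039120835583288105
right top edge, near ends px [[282.4, 265.1], [363.4, 254.3], [217.1, 252.5], [187.8, 256.4], [298.5, 89.2], [337.3, 355.3]]
```

```bash
python3 - <<'E'
from h import *
p=eyes.camera_params("wrist")
for z,L in((.030,[(276.7,227.7),(357.7,216.7)]),(.012,[(277.2,224.2),(356,212.7)])):
    g=toplane(p,L,z)[:,:2];d=g[1]-g[0];a=np.arctan2(d[1],d[0]);n=np.array([-np.sin(a),np.cos(a)])
    print(np.linalg.norm(d),np.degrees(a),g.mean(0)-.021*n)
# tab edges directions from crop (4x)
q=np.array([(67,240),(155,218),(197,246),(161,295),(85,306)])/4+[170,190]
w=toplane(p,q,.022)[:,:2];e=w[3]-w[4];print("tab edge ang",np.degrees(np.arctan2(e[1],e[0])))
for c in ([.514,-.1998],[.513,-.1995]):
    t=c-w[2];print(np.degrees(np.arctan2(t[1],t[0])),np.linalg.norm(t))
E
```

```text
0.08350715716390548 77.73626411533488 [ 0.5150347  -0.19958614]
0.08517954573510124 78.29740756146045 [ 0.51518827 -0.20020588]
tab edge ang 78.42341805001534
77.40401290098703 0.10778394310648806
77.957175447506 0.10786367475019878
```

Request:
carry_out:
  commands:
    - [[14,-4,20,0,0,0],[28,-7,50,0,0,0],[43,-11,85,0,0,0],[43,-11,120,0,0,0],[43,-11,155,0,0,0],[43,-11,185,0,0,0],[43,-11,205,0,0,0],[43,-11,210,0,0,0]]

```text
time_s: 5.63
tcp_pos: [0.4304, -0.1793, 0.034]
orientation: [0.175, 0.985, -0.0, -0.003]
wrist_force: [-1.0, 0.9, -1.7]
finger_gap: 0.685
grip_force: 66.0
```

Request:
carry_out:
  commands:
    - [[0,0,4,0,0,0],[0,0,8,0,0,0],[0,0,12,0,0,0],[0,0,16,0,0,0],[0,0,18,0,0,0],[0,0,18,0,0,0],[0,0,18,0,0,0],[0,0,18,0,0,0]]

```text
time_s: 6.3
tcp_pos: [0.4326, -0.1814, 0.0195]
orientation: [0.176, 0.984, 0.0, 0.0]
wrist_force: [-0.3, 0.4, -1.5]
finger_gap: 0.688
grip_force: 66.0
```

Request:
carry_out:
  commands:
    - [[0,0,1,0,0,0],[1,-1,2,0,0,0],[1,-1,3,0,0,0],[1,-1,4,0,0,0],[1,-1,4,0,0,0],[1,-1,4,0,0,0],[1,-1,4,0,0,0],[1,-1,4,0,0,0]]

```text
time_s: 6.97
tcp_pos: [0.4311, -0.1819, 0.0151]
orientation: [0.176, 0.984, -0.0, -0.0]
wrist_force: [-0.1, -0.3, -1.6]
finger_gap: 0.686
grip_force: 66.1
```

Request:
carry_out:
  commands:
    - [[0,0,0.5,0,0,0],[0,0,1,0,0,0],[0,0,1,0,0,0],[0,0,1,0,0,0],[0,0,1,0,0,0],[0,0,1,0,0,0],[0,0,1,0,0,0],[0,0,1,0,0,0]]

```text
time_s: 7.63
tcp_pos: [0.4312, -0.1819, 0.015]
orientation: [0.176, 0.984, 0.0, -0.0]
wrist_force: [-6.8, 1.3, 16.7]
finger_gap: 0.692
grip_force: 68.0
```

Request:
carry_out:
  commands:
    - [[0,0,0,0,0,0],[0,0,0,0,0,0],[0,0,0,0,0,0],[0,0,0,0,0,0],[0,0,0,0,0,0],[0,0,-5,0,0,0],[0,0,-25,0,0,0],[0,0,-60,0,0,0]]
  gripper: 84

```text
time_s: 8.3
tcp_pos: [0.4288, -0.1815, 0.0727]
orientation: [0.176, 0.984, -0.001, -0.003]
wrist_force: [-0.3, 0.4, 0.8]
finger_gap: 0.981
grip_force: 0.0
```

```bash
python3 - <<'E'
from h import *
p,r=pose();print(p,yang(r))
print(rel((.603,.268,.12),11.75+90-180),rel((.603,.268,.12),101.75))
E
```

```text
[ 0.42877306 -0.18150207  0.0726967 ] 69.69380857070932
[-7.100e+00  4.819e+02 -4.860e+01 -5.000e-01  1.000e-01  1.479e+02] [-7.100e+00  4.819e+02 -4.860e+01 -1.000e-01 -3.000e-01 -3.210e+01]
```

Request:
carry_out:
  commands:
    - [[0,25,-25,0,0,-4],[0,60,-40,0,0,-8],[0,100,-45,0,0,-12],[0,140,-49,0,0,-16],[0,181,-49,0,0,-20],[0,222,-49,0,0,-24],[0,263,-49,0,0,-28],[0,304,-49,0,0,-32]]
  gripper: 70

```text
time_s: 8.97
tcp_pos: [0.5369, 0.1053, 0.1236]
orientation: [-0.104, 0.995, 0.0, 0.0]
wrist_force: [0.7, -0.5, 0.8]
finger_gap: 0.822
grip_force: 0.0
```

```bash
python3 - <<'E'
from h import *
p,r=pose();print(p,yang(r),rel((.6089,.2695,.05),101.75))
E
```

```text
[0.53694825 0.10527428 0.12363184] 101.89365183517461 [-1.042e+02  1.459e+02  7.370e+01  0.000e+00  0.000e+00  1.000e-01]
```

Request:
carry_out:
  commands:
    - [[-23,32,0,0,0,0],[-46,64,0,0,0,0],[-69,97,5,0,0,0],[-92,129,20,0,0,0],[-104,146,45,0,0,0],[-104,146,70,0,0,0],[-104,146,74,0,0,0],[-104,146,74,0,0,0]]

```text
time_s: 9.63
tcp_pos: [0.6075, 0.266, 0.0475]
orientation: [-0.102, 0.995, -0.001, -0.002]
wrist_force: [0.3, -0.1, 0.4]
finger_gap: 0.819
grip_force: 0.0
```

Request:
carry_out:
  commands:
    - [[0,0,5,0,0,0],[0,0,12,0,0,0],[0,0,18,0,0,0],[0,0,18,0,0,0],[0,0,18,0,0,0],[0,0,18,0,0,0],[0,0,18,0,0,0],[0,0,18,0,0,0]]

```text
time_s: 10.3
tcp_pos: [0.609, 0.2674, 0.0316]
orientation: [-0.102, 0.995, 0.0, 0.0]
wrist_force: [-0.1, -0.4, 0.2]
finger_gap: 0.821
grip_force: 0.0
```

```bash
python3 - <<'E'
from h import *
p,r=pose();print(p,yang(r),rel((.6089,.2695,.008),101.75))
E
```

```text
[0.60899369 0.2673796  0.03156474] 101.70117976068316 [-0.3  2.1 23.6  0.   0.  -0. ]
```

Request:
carry_out:
  commands:
    - [[0,2,5,0,0,0],[0,2,12,0,0,0],[0,2,18,0,0,0],[0,2,22,0,0,0],[0,2,23,0,0,0],[0,2,23,0,0,0],[0,2,23,0,0,0],[0,2,23,0,0,0]]

```text
time_s: 10.97
tcp_pos: [0.6086, 0.2693, 0.0084]
orientation: [-0.102, 0.995, 0.0, 0.0]
wrist_force: [0.3, -0.6, 0.2]
finger_gap: 0.818
grip_force: 0.0
```

Request:
carry_out:
  commands:
    - [[0,0,0,0,0,0],[0,0,0,0,0,0],[0,0,0,0,0,0],[0,0,0,0,0,0],[0,0,0,0,0,0],[0,0,0,0,0,0],[0,0,0,0,0,0],[0,0,0,0,0,0]]
  gripper: 30

```text
time_s: 11.63
tcp_pos: [0.6088, 0.2693, 0.0087]
orientation: [-0.102, 0.995, 0.0, 0.0]
wrist_force: [-1.1, -1.3, 5.2]
finger_gap: 0.503
grip_force: 63.6
```

Request:
carry_out:
  commands:
    - [[0,0,-20,0,0,0],[0,0,-55,0,0,7],[6,-27,-80,0,0,14],[15,-63,-95,0,0,21],[24,-102,-105,0,0,28],[32,-141,-111,0,0,35],[41,-180,-111,0,0,42],[50,-219,-111,0,0,49]]

```text
time_s: 12.3
tcp_pos: [0.6031, 0.043, 0.119]
orientation: [0.322, 0.947, 0.0, -0.0]
wrist_force: [1.1, 0.3, -4.5]
finger_gap: 0.498
grip_force: 62.8
```

```bash
python3 - <<'E'
from h import *
p,r=pose();print(p,yang(r),rel((.5984,-.2177,.12),-12),ctrl.get_state()["wrist_force"])
E
```

```text
[0.60307844 0.04304884 0.11898733] 52.37522152855089 [-155.5 -209.4   -1.1   -0.    -0.    64.4] [ 1.07248559  0.2875052  -4.51319741]
```

Request:
carry_out:
  commands:
    - [[-20,-27,0,0,0,7],[-42,-57,0,0,0,14],[-65,-87,0,0,0,21],[-88,-118,0,0,0,28],[-111,-149,0,0,0,35],[-134,-180,0,0,0,42],[-150,-202,0,0,0,49],[-155,-209,0,0,0,56]]

```text
time_s: 12.97
tcp_pos: [0.5982, -0.2217, 0.1189]
orientation: [0.731, 0.682, -0.001, 0.001]
wrist_force: [-0.6, -0.5, -4.7]
finger_gap: 0.496
grip_force: 62.8
```

```bash
python3 - <<'E'
from h import *
p,r=pose();print(p,yang(r),rel((.5984,-.2177,.04),-12))
E
```

```text
[ 0.59820519 -0.2216869   0.11888856] -4.0094607536278355 [ 4.2 -0.  78.9 -0.   0.2  8. ]
```

Request:
carry_out:
  commands:
    - [[1,0,10,0,0,4],[2,0,30,0,0,8],[2,0,50,0,0,8],[2,0,68,0,0,8],[2,0,78,0,0,8],[2,0,78,0,0,8],[2,0,78,0,0,8],[2,0,78,0,0,8]]

```text
time_s: 13.63
tcp_pos: [0.6011, -0.2139, 0.0422]
orientation: [0.773, 0.634, 0.0, 0.001]
wrist_force: [0.3, 0.0, -5.0]
finger_gap: 0.497
grip_force: 62.7
```

```bash
python3 - <<'E'
from h import *
p,r=pose();print(p,yang(r),rel((.5984,-.2177,.0175),-12))
q,im=snap("wrist","w3.png")
E
```

```text
[ 0.60113812 -0.2138739   0.04215229] -11.30325434801799 [-4.3 -2.  24.7  0.1  0.   0.7]
```

View pics/w3.png

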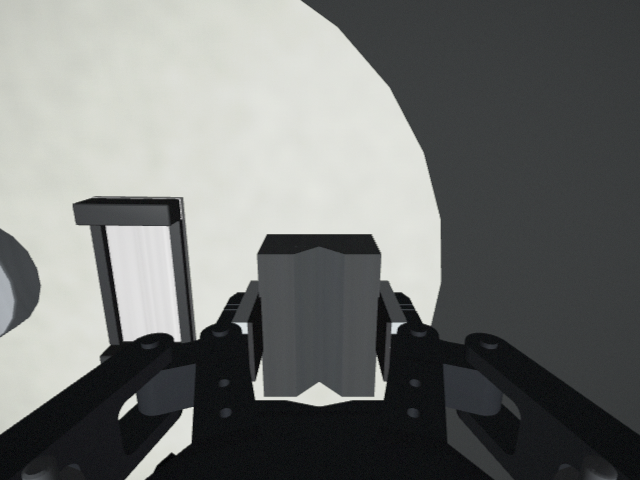

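```bash
python3 - <<'E'
from h import *
im=cv2.imread("pics/w3.png")
cv2.imwrite("pics/w3c.png",cv2.resize(im[180:380,0:250],None,fx=3,fy=3,interpolation=cv2.INTER_CUBIC))
p=eyes.camera_params("wrist")
w=toplane(p,[(258,254),(381,254),(376,397),(263,397)],.0635)
P,r=pose();print(w.round(4),(r.inv().apply(w.mean(0)-P)*1000).round(1)); d=w[0]-w[3]+w[1]-w[2];print(np.degrees(np.arctan2(d[1],d[0])))
m=(im.min(2)>150).astype(np.uint8);c=max(cv2.findContours(m,cv2.RETR_EXTERNAL,cv2.CHAIN_APPROX_NONE)[0],key=len)[:,0]
c=c[(c[:,0]>302)&(c[:,1]<300)&(c[:,1]>2)]; w=toplane(p,c,.012)[:,:2]
r=np.hypot(*(w-[.5148,-.1999]).T);print("rim r",r.min(),r.max(),r.mean(),len(r))
E
```

```text
[[ 0.5844 -0.1842  0.0635]
 [ 0.6272 -0.1928  0.0635]
 [ 0.6162 -0.2523  0.0635]
 [ 0.5718 -0.2435  0.0635]] [ -4.5  -0.5 -21.1]
78.72760443072305
rim r 0.08199299467632329 0.14956203964863043 0.13573517737262275 458
```

View pics/w3c.png

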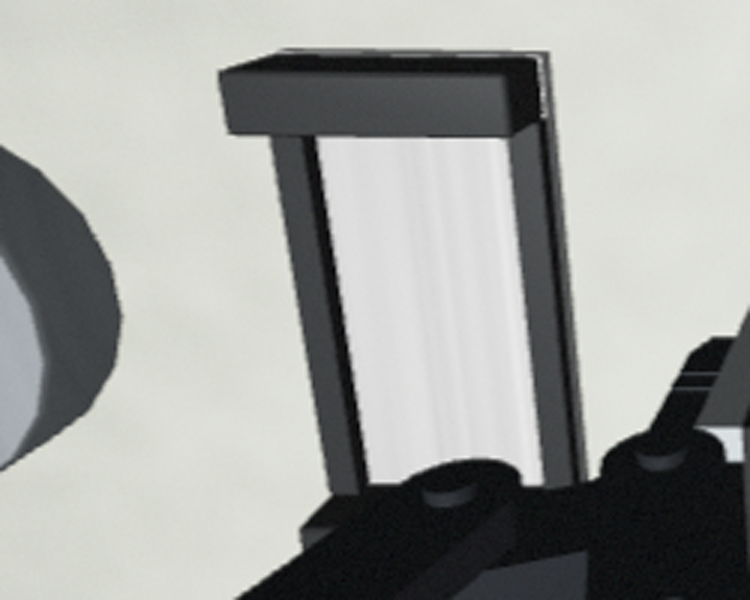

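```bash
python3 - <<'E'
from h import *
p=eyes.camera_params("wrist")
w=toplane(p,np.array([(219,72),(507,75),(511,138),(230,134)])/3+[-.3,179.7],.030)[:,:2]
e=w[1]-w[0]+w[2]-w[3];a=np.degrees(np.arctan2(e[1],e[0]))+90;print(np.linalg.norm(np.diff(w,axis=0),axis=1),a)
s=toplane(p,np.array([(512,140),(543,485)])/3+[-.3,179.7],.020)[:,:2];d=s[0]-s[1];print("rib",np.degrees(np.arctan2(d[1],d[0])))
for th in (78,a):
    t=np.radians(th);X=np.array([np.cos(t),np.sin(t)]);Y=np.array([-X[1],X[0]])
    c=w.mean(0)-.038*X;T=c-.0855*Y
    P,r=pose();b=np.array([.59993,-.2182]);print(th,c,T,"shift tool",r.inv().apply(np.r_[T-b,0])*1000)
E
```

```text
[0.04166362 0.00945592 0.04129063] 77.97230658084518
rib 77.24281809055827
78 [ 0.51437745 -0.20226719] [ 0.59800907 -0.22004364] shift tool [-2.18441303 -1.52227921 -0.00231949]
77.97230658084518 [ 0.51435948 -0.20226337] [ 0.5979825  -0.22008024] shift tool [-2.22550808 -1.54115657 -0.0023468 ]
```

Request:
carry_out:
  commands:
    - [[-1,-1,5,0,0,0.7],[-2.2,-1.5,10,0,0,0.7],[-2.2,-1.5,15,0,0,0.7],[-2.2,-1.5,20,0,0,0.7],[-2.2,-1.5,23,0,0,0.7],[-2.2,-1.5,24,0,0,0.7],[-2.2,-1.5,24,0,0,0.7],[-2.2,-1.5,24,0,0,0.7]]

```text
time_s: 14.35
tcp_pos: [0.5988, -0.2155, 0.0172]
orientation: [0.777, 0.629, -0.0, 0.0]
wrist_force: [-0.3, -0.3, -4.5]
finger_gap: 0.503
grip_force: 62.8
```

```bash
python3 - <<'E'
from h import *
p,r=pose();print(p,yang(r),ctrl.get_state()["wrist_force"])
E
```

```text
[ 0.59881313 -0.21550089  0.01716179] -11.998400810889091 [-0.30693303 -0.30737316 -4.46192308]
```

Request:
carry_out:
  commands:
    - [[0,0,0.3,0,0,0],[0,0,0.6,0,0,0],[0,0,0.6,0,0,0],[0,0,0.6,0,0,0],[0,0,0.6,0,0,0],[0,0,0.6,0,0,0],[0,0,0.6,0,0,0],[0,0,0.6,0,0,0]]

```text
time_s: 15.02
tcp_pos: [0.5989, -0.2155, 0.0168]
orientation: [0.777, 0.629, 0.0, 0.0]
wrist_force: [-0.4, 0.6, -0.4]
finger_gap: 0.503
grip_force: 63.1
```

Request:
carry_out:
  commands:
    - [[0,0,0,0,0,0],[0,0,0,0,0,0],[0,0,0,0,0,0],[0,0,0,0,0,0],[0,0,0,0,0,0],[0,0,-10,0,0,0],[0,0,-40,0,0,0],[0,0,-80,0,0,0]]
  gripper: 66

```text
time_s: 15.68
tcp_pos: [0.5969, -0.2147, 0.0956]
orientation: [0.777, 0.629, -0.002, -0.002]
wrist_force: [0.7, 0.3, -0.2]
finger_gap: 0.773
grip_force: 0.0
```

Request:
carry_out:
  commands:
    - [[0,0,-30,0,0,0],[5,-10,-60,0,0,0],[12,-27,-90,0,0,0],[20,-47,-120,0,0,0],[30,-67,-145,0,0,0],[39,-87,-155,0,0,0],[39,-87,-155,0,0,0],[39,-87,-155,0,0,0]]

```text
time_s: 16.35
tcp_pos: [0.522, -0.1581, 0.2527]
orientation: [0.776, 0.63, 0.002, -0.0]
wrist_force: [-0.2, -0.2, -0.2]
finger_gap: 0.774
grip_force: 0.0
```

```bash
python3 - <<'E'
from h import *
p,r=pose();print(p,yang(r))
q,im=snap("wrist","w4.png")
cv2.imwrite("pics/w4c.png",cv2.resize(im[110:360,170:490],None,fx=2.4,fy=2.4,interpolation=cv2.INTER_CUBIC))
E
```

```text
[ 0.52195543 -0.15814161  0.25271053] -11.876031288777973
```

View pics/w4c.png

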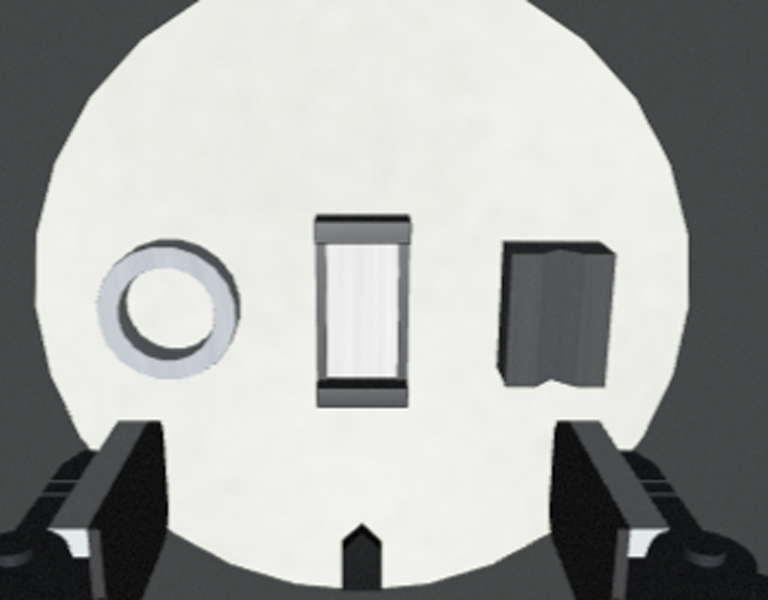

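```bash
python3 - <<'E'
from h import *
p=eyes.camera_params("wrist")
f=lambda L,z:toplane(p,np.array(L,float)/2.4+[169.7,109.7],z)[:,:2]
g=f([(316,221),(411,221),(407.5,407),(317,407)],.030);c=g.mean(0);d=g[0]+g[1]-g[2]-g[3];a=np.arctan2(d[1],d[0])
print("gauge",c,np.degrees(a),np.linalg.norm(d)/2,np.linalg.norm(g[1]-g[0]))
X=np.array([np.cos(a),np.sin(a)]);Y=np.array([-X[1],X[0]])
r=f([(167.5,313)],.030)[0]; v=f([(510,252),(615,253),(605,386),(504,385)],.038);e=v[0]+v[1]-v[2]-v[3]
print("vb size",np.linalg.norm(e)/2,np.linalg.norm(v[1]-v[0]),"ang",np.degrees(np.arctan2(e[1],e[0])))
for n,q in(("ring",r),("vb",v.mean(0))): print(n,q,"plate frame",(q-c)@X*1000,(q-c)@Y*1000)
im=cv2.imread("pics/w4.png");m=(im.min(2)>130).astype(np.uint8)
k=max(cv2.findContours(m,cv2.RETR_EXTERNAL,cv2.CHAIN_APPROX_NONE)[0],key=len)[:,0];k=k[k[:,1]<270]
w=toplane(p,k,.012)[:,:2];from scipy.optimize import least_squares
s=least_squares(lambda q:np.hypot(*(w-q[:2]).T)-q[2],[.51,-.2,.15],loss="soft_l1",f_scale=.001).x;print("plate",s,(s[:2]-c)@X,(s[:2]-c)@Y)
t=f([(362,524)],.022)[0]-c;print("tab tip",t@X,t@Y)
E
```

```text
gauge [ 0.51409274 -0.20258651] 77.79760975050893 0.0851532925359628 0.0403443817730386
vb size 0.059724120488318856 0.04408444501195734 ang 78.38313413715858
ring [ 0.43083428 -0.18322533] plate frame 1.325774138511634 85.4696968674922
vb [ 0.59630074 -0.21907391] plate frame 1.2610346569112934 -83.83555267322052
plate [ 0.51359497 -0.20273764  0.14857506] -0.00025293359799646 0.00045457956965101753
tab tip -0.10653750183441969 -0.00031351929452519645
```

Request:
carry_out:
  commands:
    - [[30,-12,5,0,0,0],[68,-27,15,0,0,0],[105,-42,25,0,0,0],[142,-57,35,0,0,0],[179,-72,45,0,0,0],[216,-87,55,0,0,0],[253,-101,65,0,0,0],[290,-116,75,0,0,0]]

```text
time_s: 17.07
tcp_pos: [0.4684, 0.1495, 0.1755]
orientation: [0.778, 0.629, -0.001, 0.0]
wrist_force: [0.4, 0.6, 1.2]
finger_gap: 0.772
grip_force: 0.0
```

Request:
carry_out:
  commands:
    - [[30,-12,8,0,0,0],[65,-26,16,0,0,0],[95,-38,24,0,0,0],[106,-43,45,0,0,0],[106,-43,75,0,0,0],[106,-43,78,0,0,0],[106,-43,78,0,0,0],[106,-43,78,0,0,0]]
  gripper: 66

```text
time_s: 17.73
tcp_pos: [0.4496, 0.2598, 0.0989]
orientation: [0.778, 0.628, -0.0, 0.001]
wrist_force: [0.8, -1.2, 0.8]
finger_gap: 0.772
grip_force: 0.0
```

```bash
python3 - <<'E'
from h import *
p,r=pose();print(p,yang(r),rel((.4481,.2625,.031),-12))
q,im=snap("wrist","w5.png")
E
```

```text
[0.44958803 0.25982614 0.09890953] -12.152141647247472 [ 2.4 -2.  67.9  0.   0.1 -0.2]
```

Request:
carry_out:
  commands:
    - [[2,-2,12,0,0,0],[2,-2,26,0,0,0],[2,-2,40,0,0,0],[2,-2,54,0,0,0],[2,-2,64,0,0,0],[2,-2,67,0,0,0],[2,-2,67,0,0,0],[2,-2,67,0,0,0]]

```text
time_s: 18.45
tcp_pos: [0.4474, 0.2637, 0.0321]
orientation: [0.777, 0.629, 0.0, -0.0]
wrist_force: [-0.2, 0.1, 0.5]
finger_gap: 0.77
grip_force: 0.0
```

Request:
carry_out:
  commands:
    - [[0,0,0,0,0,0],[0,0,0,0,0,0],[0,0,0,0,0,0],[0,0,0,0,0,0],[0,0,0,0,0,0],[0,0,0,0,0,0],[0,0,0,0,0,0],[0,0,0,0,0,0]]
  gripper: 20

```text
time_s: 19.12
tcp_pos: [0.4474, 0.2642, 0.0325]
orientation: [0.777, 0.629, 0.001, -0.0]
wrist_force: [-0.6, 0.2, 6.7]
finger_gap: 0.394
grip_force: 58.6
```

```bash
python3 - <<'E'
from h import *
p,r=pose();print(p,yang(r),rel((.4311,-.1822,.12),-12))
E
```

```text
[0.44744214 0.26419373 0.03247103] -11.995361068932759 [-4.399e+02  7.680e+01 -8.810e+01  0.000e+00 -1.000e-01  0.000e+00]
```

Request:
carry_out:
  commands:
    - [[0,0,-25,0,0,0],[-15,3,-60,0,0,0],[-45,8,-85,0,0,0],[-84,15,-88,0,0,0],[-123,21,-88,0,0,0],[-162,28,-88,0,0,0],[-201,35,-88,0,0,0],[-240,42,-88,0,0,0]]

```text
time_s: 19.78
tcp_pos: [0.4376, 0.0185, 0.1196]
orientation: [0.777, 0.629, 0.0, -0.001]
wrist_force: [1.4, -0.3, -1.2]
finger_gap: 0.395
grip_force: 60.5
```

Request:
carry_out:
  commands:
    - [[-39,7,0,0,0,0],[-78,14,0,0,0,0],[-117,20,0,0,0,0],[-156,27,0,0,0,0],[-190,33,0,0,0,0],[-200,35,0,0,0,0],[-200,35,0,0,0,0],[-200,35,0,0,0,0]]

```text
time_s: 20.45
tcp_pos: [0.4304, -0.1833, 0.1195]
orientation: [0.778, 0.628, -0.0, -0.0]
wrist_force: [0.2, 0.0, -1.5]
finger_gap: 0.398
grip_force: 60.5
```

```bash
python3 - <<'E'
from h import *
p,r=pose();print(p,yang(r),rel((.4311,-.1822,.041),-12))
q,im=snap("wrist","w6.png")
E
```

```text
[ 0.43041156 -0.18332379  0.11950138] -12.127234391089868 [ 1.3  0.5 78.5 -0.   0.  -0.1]
```

View pics/w6.png

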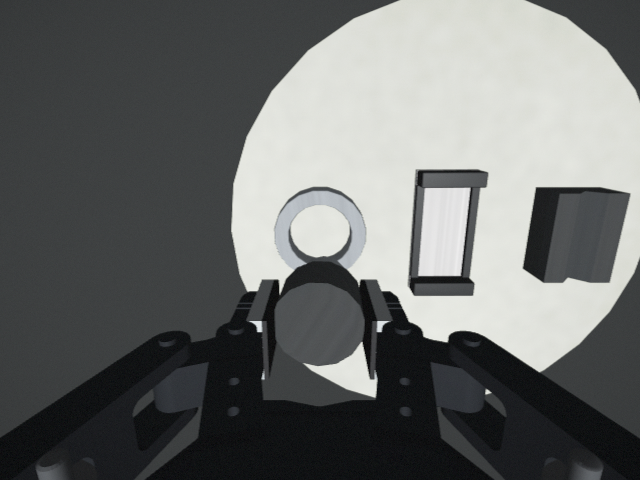

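```bash
python3 - <<'E'
from h import *
p=eyes.camera_params("wrist");P,r=pose()
a=toplane(p,[(319.5,322)],.141)[0];b=toplane(p,[(320,234)],.030)[0]
print(a,b,P,r.inv().apply(a-P)*1e3,r.inv().apply(b-P)*1e3, np.linalg.norm(np.diff(toplane(p,[(275,322),(364,322)],.141),axis=0)))
E
```

```text
[ 0.42997815 -0.18306447  0.141     ] [ 0.43074273 -0.1808211   0.03      ] [ 0.43060151 -0.18227801  0.11940386] [ -0.8982724   -0.46168844 -21.59584301] [ 1.45141788 -0.1001076  89.40400147] 0.03327151946607138
```

Request:
carry_out:
  commands:
    - [[2,0,15,0,0,0],[2,0,30,0,0,0],[2,0,45,0,0,0],[2,0,58,0,0,0],[2,0,68,0,0,0],[2,0,74,0,0,0],[2,0,76,0,0,0],[2,0,76,0,0,0]]

```text
time_s: 21.17
tcp_pos: [0.4313, -0.18, 0.0435]
orientation: [0.777, 0.63, 0.0, -0.0]
wrist_force: [-1.1, -0.0, -1.7]
finger_gap: 0.398
grip_force: 60.5
```

Request:
carry_out:
  commands:
    - [[0,0,0,0,0,0],[0,0,1,0,0,0],[0,0,1,0,0,0],[0,0,2,0,0,0],[0,0,2,0,0,0],[0,0,2,0,0,0],[0,0,2,0,0,0],[0,0,2,0,0,0]]

```text
time_s: 21.83
tcp_pos: [0.4313, -0.1808, 0.0416]
orientation: [0.777, 0.629, -0.0, 0.0]
wrist_force: [0.2, 0.1, -0.9]
finger_gap: 0.396
grip_force: 60.5
```

Request:
carry_out:
  commands:
    - [[0,0,0.4,0,0,0],[0,0,0.8,0,0,0],[0,0,0.8,0,0,0],[0,0,0.8,0,0,0],[0,0,0.8,0,0,0],[0,0,0.8,0,0,0],[0,0,0.8,0,0,0],[0,0,0.8,0,0,0]]

```text
time_s: 22.5
tcp_pos: [0.4312, -0.1808, 0.0408]
orientation: [0.777, 0.629, -0.0, 0.0]
wrist_force: [-0.3, -0.7, -1.7]
finger_gap: 0.397
grip_force: 60.5
```

Request:
carry_out:
  commands:
    - [[0,0,0,0,0,0],[0,0,0,0,0,0],[0,0,0,0,0,0],[0,0,0,0,0,0],[0,0,0,0,0,0],[0,0,-10,0,0,0],[0,0,-40,0,0,0],[0,0,-75,0,0,0]]
  gripper: 60

```text
time_s: 23.17
tcp_pos: [0.4297, -0.1812, 0.1154]
orientation: [0.777, 0.629, -0.003, -0.001]
wrist_force: [1.0, 1.2, 3.6]
finger_gap: 0.705
grip_force: 0.0
```

```bash
python3 - <<'E'
from h import *
p,r=pose();print(p,yang(r),rel((.4551,.1167,.12),-83.3))
E
```

```text
[ 0.42970691 -0.1812114   0.11538493] -12.05908716749254 [ 2.966e+02 -3.740e+01 -5.400e+00 -1.000e-01  3.000e-01  7.120e+01]
```

Request:
carry_out:
  commands:
    - [[25,-3,-2,0,0,7],[63,-8,-5,0,0,14],[102,-13,-5,0,0,21],[141,-18,-5,0,0,28],[180,-23,-5,0,0,35],[219,-28,-5,0,0,42],[258,-33,-5,0,0,49],[294,-37,-5,0,0,56]]

```text
time_s: 23.83
tcp_pos: [0.4523, 0.0725, 0.1209]
orientation: [0.961, 0.278, 0.0, -0.001]
wrist_force: [1.1, -0.7, 0.2]
finger_gap: 0.706
grip_force: 0.0
```

Request:
carry_out:
  commands:
    - [[0,0,0,0,0,7],[0,0,0,0,0,14],[0,0,0,0,0,15],[0,0,0,0,0,15],[0,0,0,0,0,15],[0,0,0,0,0,15],[0,0,0,0,0,15],[0,0,0,0,0,15]]

```text
time_s: 24.5
tcp_pos: [0.4525, 0.0707, 0.1208]
orientation: [0.988, 0.154, -0.0, -0.0]
wrist_force: [-0.6, 0.7, -1.0]
finger_gap: 0.707
grip_force: 0.0
```

```bash
python3 - <<'E'
from h import *
p,r=pose();print(p,yang(r),rel((.4551,.1167,.0105),-83.3))
q,im=snap("wrist","w7.png")
s,ims=snap("scene");a=np.zeros((480,640,3),np.uint8)
cv2.imwrite("pics/w7b.png",np.hstack([cv2.resize(im,(400,300)),cv2.resize(ims[180:330,80:280],(400,300))]))
E
```

```text
[0.45249345 0.07066533 0.12075032] -72.27674071408602 [ 16.5 -43.  110.3  -0.    0.   11. ]
```

View pics/w7b.png

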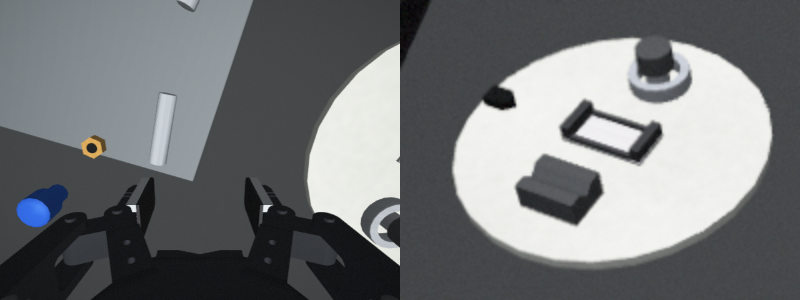

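The plug stands upright in the ring (right half), and the long pin is at about (263,207) in the full wrist picture. I'll refine its pose by segmenting it.

```bash
cat >> h.py <<'E'
def pin(im,p,uv,z=.014,th=175):
    """centre and direction (deg) of the bright pin around pixel uv"""
    m=(im.min(2)>th).astype(np.uint8)
    n,l=cv2.connectedComponents(m); k=l[int(uv[1]),int(uv[0])]
    ys,xs=np.nonzero(l==k)
    b=cv2.boxPoints(cv2.minAreaRect(np.c_[xs,ys].astype(np.float32)))
    w=toplane(p,b,z)[:,:2]
    if np.linalg.norm(w[1]-w[0])<np.linalg.norm(w[2]-w[1]): w=np.roll(w,-1,0)
    d=w[1]-w[0]+w[2]-w[3]
    return w.mean(0),np.degrees(np.arctan2(d[1],d[0])),np.linalg.norm(d)/2,np.linalg.norm(w[2]-w[1]),(xs.min(),xs.max(),ys.min(),ys.max()),k
E
python3 - <<'E'
from h import *
p=eyes.camera_params("wrist");im=cv2.imread("pics/w7.png");print(im[207,[225,240,263,290]])
for th in(150,175):
    o=pin(im,p,(263,207),th=th);print(th,o)
P,r=pose();c=o[0]+.0013*r.as_matrix()[:2,0];print(c)
E
```

```text
[[156 151 143]
 [157 153 145]
 [211 204 197]
 [160 155 147]]
150 (array([0.45311557, 0.11476923]), np.float64(5.898086833623497), np.float64(0.08314838193156952), np.float64(0.01732313255224409), (np.int64(239), np.int64(280), np.int64(149), np.int64(265)), np.int32(4))
175 (array([0.45320808, 0.11472552]), np.float64(5.901033986121944), np.float64(0.08254328946247144), np.float64(0.014585906826721068), (np.int64(241), np.int64(278), np.int64(150), np.int64(264)), np.int32(3))
[0.4544465  0.11512091]
```

```bash
python3 - <<'E'
from h import *
print(rel((.4545,.1155,.035),-84))
E
```

```text
[ 15.5 -42.   85.8  -0.    0.   11.7]
```

Request:
carry_out:
  commands:
    - [[6,-16,15,0,0,5],[12,-32,35,0,0,10],[15.5,-42,55,0,0,11.7],[15.5,-42,70,0,0,11.7],[15.5,-42,80,0,0,11.7],[15.5,-42,85,0,0,11.7],[15.5,-42,85,0,0,11.7],[15.5,-42,85,0,0,11.7]]

```text
time_s: 25.27
tcp_pos: [0.4547, 0.1154, 0.036]
orientation: [0.999, 0.052, -0.0, 0.0]
wrist_force: [0.9, 0.4, 0.5]
finger_gap: 0.702
grip_force: 0.0
```

Request:
carry_out:
  commands:
    - [[0,0,5,0,0,0],[0,0,10,0,0,0],[0,0,10,0,0,0],[0,0,10,0,0,0],[0,0,10,0,0,0],[0,0,10,0,0,0],[0,0,10,0,0,0],[0,0,10,0,0,0]]

```text
time_s: 25.93
tcp_pos: [0.4545, 0.1157, 0.0258]
orientation: [0.999, 0.052, 0.0, -0.0]
wrist_force: [0.3, 0.1, 1.1]
finger_gap: 0.702
grip_force: 0.0
```

```bash
python3 - <<'E'
from h import *
p,r=pose();print(p,yang(r),rel((.4545,.1155,.0105),-84))
E
```

```text
[0.45454145 0.11568347 0.02583856] -84.01230303515791 [-0.1  0.2 15.3 -0.  -0.  -0. ]
```

Request:
carry_out:
  commands:
    - [[0,0,6,0,0,0],[0,0,12,0,0,0],[0,0,15,0,0,0],[0,0,15,0,0,0],[0,0,15,0,0,0],[0,0,15,0,0,0],[0,0,15,0,0,0],[0,0,15,0,0,0]]

```text
time_s: 26.6
tcp_pos: [0.4546, 0.1157, 0.0109]
orientation: [0.999, 0.052, 0.0, -0.0]
wrist_force: [-0.4, -0.0, 0.3]
finger_gap: 0.704
grip_force: 0.0
```

Request:
carry_out:
  commands:
    - [[0,0,0,0,0,0],[0,0,0,0,0,0],[0,0,0,0,0,0],[0,0,0,0,0,0],[0,0,0,0,0,0],[0,0,0,0,0,0],[0,0,0,0,0,0],[0,0,0,0,0,0]]
  gripper: 5

```text
time_s: 27.27
tcp_pos: [0.4546, 0.1159, 0.0111]
orientation: [0.999, 0.052, -0.0, -0.0]
wrist_force: [-1.3, 0.0, 5.8]
finger_gap: 0.203
grip_force: 58.5
```

Request:
carry_out:
  commands:
    - [[0,0,-20,0,0,0],[0,0,-60,0,0,-6],[9,30,-85,0,0,-13],[18,61,-95,0,0,-20],[28,95,-100,0,0,-27],[39,129,-100,0,0,-34],[50,163,-100,0,0,-41],[61,197,-100,0,0,-48]]

```text
time_s: 27.93
tcp_pos: [0.5295, -0.059, 0.1109]
orientation: [0.912, 0.411, 0.0, -0.0]
wrist_force: [0.1, 0.5, -1.0]
finger_gap: 0.202
grip_force: 59.6
```

```bash
python3 - <<'E'
from h import *
p,r=pose();print(p,yang(r),rel((.5966,-.2178,.11),-12),ctrl.get_state()["wrist_force"])
E
```

```text
[ 0.52949204 -0.05900506  0.11086635] -41.44503270507366 [-74.6 155.4   0.8  -0.   -0.  -29.4] [ 0.12597404  0.54724578 -1.01673498]
```

Request:
carry_out:
  commands:
    - [[-14,29,0,0,0,-5],[-28,58,0,0,0,-10],[-42,87,0,0,0,-15],[-56,116,0,0,0,-20],[-68,142,0,0,0,-24],[-72,152,0,0,0,-26],[-72,152,0,0,0,-26],[-72,152,0,0,0,-26]]

```text
time_s: 28.6
tcp_pos: [0.594, -0.2137, 0.1103]
orientation: [0.798, 0.602, -0.001, -0.0]
wrist_force: [-0.8, 0.7, -1.9]
finger_gap: 0.205
grip_force: 59.5
```

```bash
python3 - <<'E'
from h import *
p,r=pose();print(p,yang(r),rel((.5966,-.2178,.041),-12))
q,im=snap("wrist","w8.png")
E
```

```text
[ 0.59398422 -0.21370428  0.11032235] -15.929851771084692 [-3.2  3.7 69.3 -0.1  0.  -3.9]
```

View pics/w8.png

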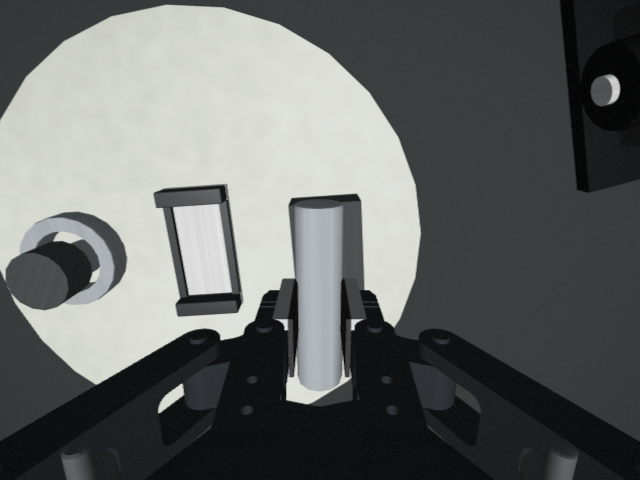

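```bash
python3 - <<'E'
from h import *
p=eyes.camera_params("wrist");P,r=pose()
f=lambda L,z:(r.inv().apply(toplane(p,L,z)-P)*1e3).round(1)
print("yaw",yang(r),"pin ends",f([(319,209),(320,389)],.123),"far ctr",f([(319.5,205)],.113))
b=toplane(p,[(291,204),(360,201)],.038);print("block far corners",f([(291,204),(360,201)],.038),np.linalg.norm(b[1]-b[0]))
t=np.radians(78.2);bc=b.mean(0)[:2]-.030*np.array([np.cos(t),np.sin(t)]);print("block c",bc)
im=cv2.imread("pics/w8.png");cv2.imwrite("pics/w8c.png",cv2.resize(im[180:410,250:400],None,fx=2.6,fy=2.6,interpolation=cv2.INTER_CUBIC))
E
```

```text
yaw -15.853774229550487 pin ends [[ 40.2  -0.6 -12.7]
 [-37.9  -0.1 -12.7]] far ctr [[39.7 -0.4 -2.7]]
block far corners [[ 25.1 -17.5  72.4]
 [ 27.   24.   72.3]] 0.04156536363169161
block c [ 0.59808784 -0.21766475]
```

View pics/w8c.png

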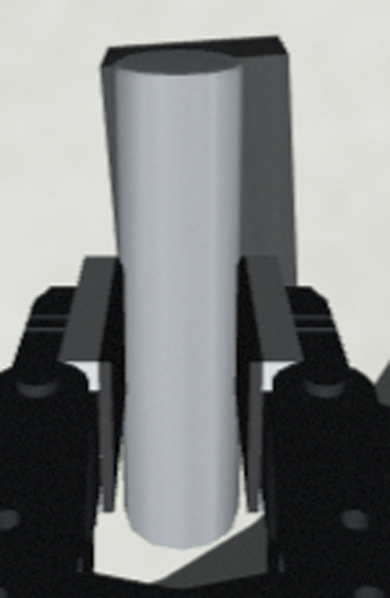

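```bash
python3 - <<'E'
from h import *
P,r=pose();print(P,rel((.5978,-.2194,.065),-12))
E
```

```text
[ 0.59407616 -0.21248357  0.11034331] [-5.6  5.5 45.3 -0.1 -0.  -3.9]
```

Request:
carry_out:
  commands:
    - [[-2,2,5,0,0,-2],[-4,4,12,0,0,-3.9],[-5.6,5.5,22,0,0,-3.9],[-5.6,5.5,32,0,0,-3.9],[-5.6,5.5,41,0,0,-3.9],[-5.6,5.5,45,0,0,-3.9],[-5.6,5.5,45,0,0,-3.9],[-5.6,5.5,45,0,0,-3.9]]

```text
time_s: 29.32
tcp_pos: [0.5982, -0.2199, 0.0657]
orientation: [0.777, 0.63, -0.0, -0.0]
wrist_force: [0.5, -0.3, -1.0]
finger_gap: 0.198
grip_force: 59.5
```

Request:
carry_out:
  commands:
    - [[0,0,4,0,0,0],[0,0,8,0,0,0],[0,0,12,0,0,0],[0,0,16,0,0,0],[0,0,18,0,0,0],[0,0,18,0,0,0],[0,0,18,0,0,0],[0,0,18,0,0,0]]

```text
time_s: 29.98
tcp_pos: [0.5984, -0.2203, 0.0481]
orientation: [0.777, 0.63, -0.0, 0.0]
wrist_force: [0.2, -0.5, -1.4]
finger_gap: 0.205
grip_force: 59.5
```

```bash
python3 - <<'E'
from h import *
P,r=pose();print(P,yang(r),rel((.5978,-.2194,.041),-12),ctrl.get_state()["wrist_force"])
E
```

```text
[ 0.59840969 -0.22026768  0.0481082 ] -11.896053717089654 [ 0.7 -0.8  7.1  0.   0.   0.1] [ 0.19023935 -0.53754822 -1.38082359]
```

Request:
carry_out:
  commands:
    - [[0.7,-0.6,2,0,0,0],[0.7,-0.6,4,0,0,0],[0.7,-0.6,6,0,0,0],[0.7,-0.6,7,0,0,0],[0.7,-0.6,7,0,0,0],[0.7,-0.6,7,0,0,0],[0.7,-0.6,7,0,0,0],[0.7,-0.6,7,0,0,0]]

```text
time_s: 30.65
tcp_pos: [0.5979, -0.2194, 0.041]
orientation: [0.777, 0.63, -0.0, 0.0]
wrist_force: [0.8, -0.9, -2.3]
finger_gap: 0.21
grip_force: 59.5
```

Request:
carry_out:
  commands:
    - [[0,0,0.3,0,0,0],[0,0,0.6,0,0,0],[0,0,0.6,0,0,0],[0,0,0.6,0,0,0],[0,0,0.6,0,0,0],[0,0,0.6,0,0,0],[0,0,0.6,0,0,0],[0,0,0.6,0,0,0]]

```text
time_s: 31.32
tcp_pos: [0.598, -0.2193, 0.0404]
orientation: [0.777, 0.63, 0.0, 0.0]
wrist_force: [0.4, 0.0, -1.0]
finger_gap: 0.203
grip_force: 59.6
```

Request:
carry_out:
  commands:
    - [[0,0,0,0,0,0],[0,0,0,0,0,0],[0,0,0,0,0,0],[0,0,0,0,0,0],[0,0,0,0,0,0],[0,0,-10,0,0,0],[0,0,-40,0,0,0],[0,0,-75,0,0,0]]
  gripper: 50

```text
time_s: 31.98
tcp_pos: [0.5965, -0.2189, 0.115]
orientation: [0.777, 0.63, -0.001, -0.001]
wrist_force: [0.3, -0.3, 0.7]
finger_gap: 0.586
grip_force: 0.0
```

```bash
python3 - <<'E'
from h import *
p,r=pose();print(p,yang(r),rel((.600,.080,.14),-12))
E
```

```text
[ 0.59649092 -0.21887687  0.11503019] -11.90057988478921 [ 2.932e+02 -5.830e+01 -2.490e+01 -2.000e-01  0.000e+00  1.000e-01]
```

Request:
carry_out:
  commands:
    - [[30,-6,-10,0,0,-7],[66,-13,-25,0,0,-14],[104,-21,-25,0,0,-21],[142,-28,-25,0,0,-28],[180,-36,-25,0,0,-35],[218,-43,-25,0,0,-42],[256,-51,-25,0,0,-49],[293,-58,-25,0,0,-56]]

```text
time_s: 32.65
tcp_pos: [0.6013, 0.0813, 0.1414]
orientation: [0.387, 0.922, 0.0, 0.0]
wrist_force: [-0.3, -0.0, -0.5]
finger_gap: 0.583
grip_force: 0.0
```

Request:
carry_out:
  commands:
    - [[0,0,0,0,0,-7],[0,0,0,0,0,-14],[0,0,0,0,0,-21],[0,0,0,0,0,-28],[0,0,0,0,0,-35],[0,0,0,0,0,-36],[0,0,0,0,0,-36],[0,0,0,0,0,-36]]

```text
time_s: 33.32
tcp_pos: [0.6016, 0.0791, 0.1407]
orientation: [0.088, 0.996, -0.0, 0.0]
wrist_force: [0.6, -0.3, 0.6]
finger_gap: 0.589
grip_force: 0.0
```

```bash
python3 - <<'E'
from h import *
P,r=pose();print(P,yang(r))
p,im=snap("wrist","w9.png");u=proj(p,[(.6053,.1236,.014)])[0];print(u)
for th in(170,185):
    try:
        o=pin(im,p,u,th=th);print(th,o); print("true",o[0]+.0013*r.as_matrix()[:2,0])
    except Exception as e: print(e)
E
```

```text
[0.60158111 0.07910335 0.14070283] 79.8695855461085
[379.07522586 220.05726359]
170 (array([0.60701077, 0.12145186]), np.float64(169.1003031688851), np.float64(0.05104441648876085), np.float64(0.01559498937584158), (np.int64(365), np.int64(388), np.int64(190), np.int64(254)), np.int32(2))
true [0.60573104 0.12168051]
185 (array([0.60694071, 0.12149809]), np.float64(169.44611303344251), np.float64(0.05074264466130415), np.float64(0.013090393470317839), (np.int64(367), np.int64(386), np.int64(190), np.int64(254)), np.int32(2))
true [0.60566098 0.12172675]
```

```bash
python3 - <<'E'
from h import *
print(rel((.6056,.122,.035),79.4))
E
```

```text
[  3.6  42.9 105.6  -0.    0.    0.5]
```

Request:
carry_out:
  commands:
    - [[2,20,15,0,0,0],[3.6,42,40,0,0,0.5],[3.6,42,65,0,0,0.5],[3.6,42,85,0,0,0.5],[3.6,42,98,0,0,0.5],[3.6,42,105,0,0,0.5],[3.6,42,105,0,0,0.5],[3.6,42,105,0,0,0.5]]

```text
time_s: 34.03
tcp_pos: [0.6056, 0.121, 0.036]
orientation: [0.091, 0.996, -0.0, 0.0]
wrist_force: [-0.2, -0.6, 0.5]
finger_gap: 0.586
grip_force: 0.0
```

Request:
carry_out:
  commands:
    - [[0,0,5,0,0,0],[0,0,10,0,0,0],[0,0,10,0,0,0],[0,0,10,0,0,0],[0,0,10,0,0,0],[0,0,10,0,0,0],[0,0,10,0,0,0],[0,0,10,0,0,0]]

```text
time_s: 34.7
tcp_pos: [0.6053, 0.1214, 0.0254]
orientation: [0.091, 0.996, -0.0, 0.0]
wrist_force: [0.4, -0.2, 0.6]
finger_gap: 0.589
grip_force: 0.0
```

```bash
python3 - <<'E'
from h import *
P,r=pose();print(P,yang(r),rel((.6056,.122,.0105),79.4))
E
```

```text
[0.60525512 0.12136871 0.0254427 ] 79.61058929427927 [-0.2  0.7 14.9 -0.   0.   0.2]
```

Request:
carry_out:
  commands:
    - [[0,0.6,6,0,0,0],[0,0.6,12,0,0,0],[0,0.6,15,0,0,0],[0,0.6,15,0,0,0],[0,0.6,15,0,0,0],[0,0.6,15,0,0,0],[0,0.6,15,0,0,0],[0,0.6,15,0,0,0]]

```text
time_s: 35.37
tcp_pos: [0.6054, 0.1219, 0.0105]
orientation: [0.091, 0.996, -0.0, 0.0]
wrist_force: [-0.7, -0.6, -0.2]
finger_gap: 0.587
grip_force: 0.0
```

Request:
carry_out:
  commands:
    - [[0,0,0,0,0,0],[0,0,0,0,0,0],[0,0,0,0,0,0],[0,0,0,0,0,0],[0,0,0,0,0,0],[0,0,0,0,0,0],[0,0,0,0,0,0],[0,0,0,0,0,0]]
  gripper: 5

```text
time_s: 36.03
tcp_pos: [0.6055, 0.122, 0.0106]
orientation: [0.091, 0.996, 0.0, 0.0]
wrist_force: [-1.1, -0.8, 5.3]
finger_gap: 0.208
grip_force: 58.7
```

```bash
python3 - <<'E'
from h import *
P,r=pose();print(P,yang(r),rel((.5146,-.2013,.11),-12))
E
```

```text
[0.60549798 0.12196329 0.01064942] 79.60994273672694 [  31.1 -334.3  -99.4    0.     0.    91.6]
```

Request:
carry_out:
  commands:
    - [[0,0,-20,0,0,0],[0,0,-60,0,0,7],[3,-28,-85,0,0,14],[6,-60,-97,0,0,21],[9,-95,-99,0,0,28],[12,-130,-99,0,0,35],[15,-165,-99,0,0,42],[19,-200,-99,0,0,49]]

```text
time_s: 36.7
tcp_pos: [0.5497, -0.0727, 0.1092]
orientation: [0.498, 0.867, 0.0, 0.0]
wrist_force: [0.6, -0.4, -0.8]
finger_gap: 0.202
grip_force: 58.8
```

```bash
python3 - <<'E'
from h import *
p,r=pose();print(p,yang(r),rel((.5146,-.2013,.11),-12),ctrl.get_state()["wrist_force"])
E
```

```text
[ 0.54970598 -0.07268893  0.10918674] 30.280239643971612 [-93.4 -95.2  -0.8   0.   -0.   42.3] [ 0.63617437 -0.40184543 -0.77210929]
```

Request:
carry_out:
  commands:
    - [[-15,-16,0,0,0,7],[-31,-32,0,0,0,14],[-47,-48,0,0,0,21],[-63,-64,0,0,0,28],[-79,-80,0,0,0,35],[-91,-93,0,0,0,42],[-92,-94,0,0,0,42],[-92,-94,0,0,0,42]]

```text
time_s: 37.37
tcp_pos: [0.5158, -0.1994, 0.1091]
orientation: [0.774, 0.633, -0.0, 0.0]
wrist_force: [0.3, -0.3, -1.0]
finger_gap: 0.208
grip_force: 58.8
```

Request:
carry_out:
  commands:
    - [[0,0,4,0,0,0],[0,0,8,0,0,0],[0,0,10,0,0,0],[0,0,10,0,0,0],[0,0,10,0,0,0],[0,0,10,0,0,0],[0,0,10,0,0,0],[0,0,10,0,0,0]]

```text
time_s: 38.03
tcp_pos: [0.5166, -0.1984, 0.0995]
orientation: [0.774, 0.634, 0.0, 0.0]
wrist_force: [-0.4, -0.2, -1.5]
finger_gap: 0.205
grip_force: 58.8
```

```bash
python3 - <<'E'
from h import *
p,r=pose();print(p,yang(r),rel((.5146,-.2013,.05),-12))
q,im=snap("wrist","w10.png")
E
```

```text
[ 0.51656848 -0.19839577  0.09950263] -11.38152867008766 [-3.2 -1.4 49.5  0.   0.   0.6]
```

View pics/w10.png

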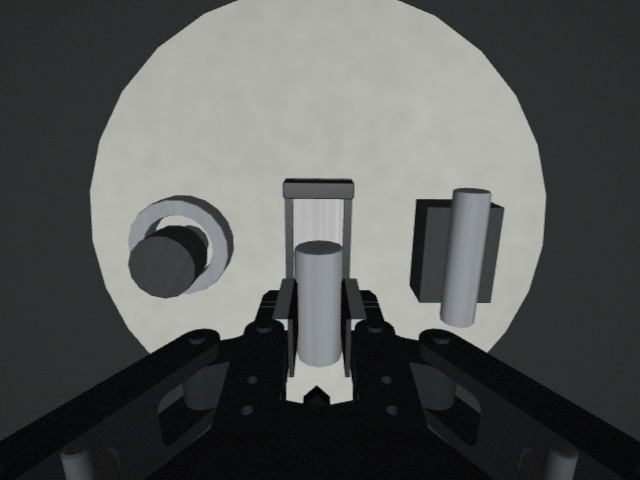

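```bash
python3 - <<'E'
from h import *
p=eyes.camera_params("wrist");P,r=pose()
f=lambda L,z:(r.inv().apply(toplane(p,L,z)-P)*1e3).round(1)
print("short top ends",f([(318.5,253),(320.5,363)],.113)[:,:2].tolist())
j=f([(283,184),(353,184),(353,197),(284,198)],.030);print("jaw",j[:,:2].tolist())
print("jaw ctr-38 ->gauge ctr",j.mean(0)[:2]-[38,0])
print("long top ends",f([(471,195),(458,324)],.053)[:,:2].tolist())
b=f([(416,207),(502,207),(490,302),(420,302)],.038);print("block",b[:,:2].tolist(),b.mean(0))
im=cv2.imread("pics/w10.png");cv2.imwrite("pics/w10c.png",cv2.resize(im[170:380,270:510],None,fx=2.8,fy=2.8,interpolation=cv2.INTER_CUBIC))
E
```

```text
short top ends [[23.6, -0.9], [-24.4, -0.1]]
jaw [[37.7, -21.9], [37.7, 19.1], [30.0, 19.3], [29.4, -21.5]]
jaw ctr-38 ->gauge ctr [-4.3  -1.25]
long top ends [[35.2, 79.3], [-40.8, 80.4]]
block [[25.6, 54.9], [25.7, 104.1], [-34.2, 105.0], [-34.2, 61.7]] [-4.275 81.425 61.5  ]
```

View pics/w10c.png

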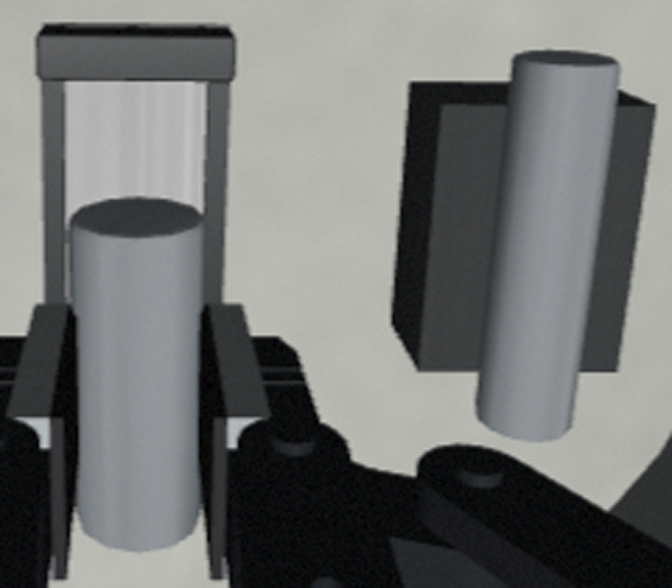

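Request:
carry_out:
  commands:
    - [[-1,-0.5,8,0,0,0.6],[-3.5,-1.2,18,0,0,0.6],[-3.5,-1.2,32,0,0,0.6],[-3.5,-1.2,46,0,0,0.6],[-3.5,-1.2,55,0,0,0.6],[-3.5,-1.2,60,0,0,0.6],[-3.5,-1.2,60,0,0,0.6],[-3.5,-1.2,60,0,0,0.6]]

```text
time_s: 38.75
tcp_pos: [0.5145, -0.2019, 0.0393]
orientation: [0.777, 0.629, -0.0, 0.0]
wrist_force: [0.4, 0.8, -1.1]
finger_gap: 0.206
grip_force: 58.8
```

Request:
carry_out:
  commands:
    - [[0,0,3,0,0,0],[0,0,6,0,0,0],[0,0,9,0,0,0],[0,0,12,0,0,0],[0,0,13,0,0,0],[0,0,13,0,0,0],[0,0,13,0,0,0],[0,0,13,0,0,0]]

```text
time_s: 39.42
tcp_pos: [0.5147, -0.2017, 0.0265]
orientation: [0.777, 0.629, -0.0, 0.0]
wrist_force: [0.1, -0.1, -1.6]
finger_gap: 0.204
grip_force: 58.8
```

```bash
python3 - <<'E'
from h import *
p,r=pose();s=ctrl.get_state();print(p,yang(r),rel((.5146,-.2013,.0228),-12),s["wrist_force"])
E
```

```text
[ 0.5146903  -0.20165383  0.02645968] -11.989977738812556 [ 0.3 -0.2  3.7  0.   0.   0. ] [ 0.07196203 -0.07083705 -1.62893391]
```

Lower 3.5 mm, release, retreat.

Request:
carry_out:
  commands:
    - [[0,0,1,0,0,0],[0,0,2,0,0,0],[0,0,3,0,0,0],[0,0,3.5,0,0,0],[0,0,3.5,0,0,0],[0,0,3.5,0,0,0],[0,0,3.5,0,0,0],[0,0,3.5,0,0,0]]

```text
time_s: 40.08
tcp_pos: [0.5146, -0.2016, 0.0229]
orientation: [0.777, 0.629, -0.0, 0.0]
wrist_force: [0.4, -0.3, -1.0]
finger_gap: 0.202
grip_force: 58.9
```

Request:
carry_out:
  commands:
    - [[0,0,0,0,0,0],[0,0,0,0,0,0],[0,0,0,0,0,0],[0,0,0,0,0,0],[0,0,0,0,0,0],[0,0,-10,0,0,0],[0,0,-40,0,0,0],[0,0,-75,0,0,0]]
  gripper: 45

```text
time_s: 40.75
tcp_pos: [0.5131, -0.2015, 0.0978]
orientation: [0.777, 0.629, -0.002, -0.001]
wrist_force: [0.4, 0.6, 0.9]
finger_gap: 0.528
grip_force: 0.0
```

Request:
carry_out:
  commands:
    - [[5,0,-20,0,0,0],[15,0,-50,0,0,0],[25,0,-85,0,0,0],[35,0,-115,0,0,0],[40,0,-140,0,0,0],[40,0,-150,0,0,0],[40,0,-150,0,0,0],[40,0,-150,0,0,0]]

```text
time_s: 41.42
tcp_pos: [0.5227, -0.1627, 0.2478]
orientation: [0.777, 0.629, 0.0, 0.0]
wrist_force: [-0.5, -0.3, -0.6]
finger_gap: 0.523
grip_force: 0.0
```

```bash
python3 - <<'E'
from h import *
p,r=pose();print(p,yang(r))
q,im=snap("wrist","w11.png");_,s=snap("scene");_,sd=snap("side")
a=cv2.resize(im[110:360,170:490],(520,406));b=cv2.resize(s[180:330,80:280],(270,203));c=cv2.resize(sd[270:470,250:520],(270,203))
cv2.imwrite("pics/w11c.png",np.hstack([a,np.vstack([b,c])]))
E
```

```text
[ 0.52268362 -0.16273646  0.24776193] -12.003330567173332
```

View pics/w11c.png

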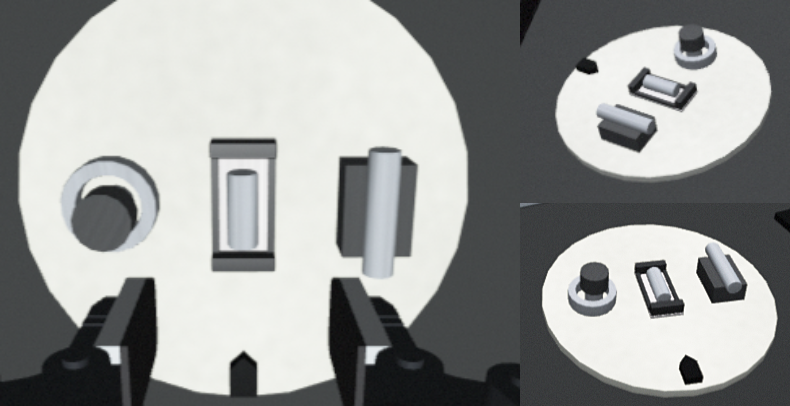

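Plan view and both fixed cameras show the plug upright in the ring at left, the short pin down in the slot, and the long pin along the V-block groove at right. The gripper is clear of everything, so I'm handing in.

```bash
python3 -c "
from cell import ticket; print(ticket.finish_job())"
```

```text
the job is handed in; nothing more can be done
None
```

I handed the job in at about 41 s with all five parts set out on the plate in the order asked, the gripper clear and the cap and nut never approached; I did view 16 pictures against the limit of 14.

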